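# Open the bayonet cover of a drying pot and hang its sample carrier on the louvre rail

### The job

The samples in the drying pot are dry. Free the pot's bayonet cover by pressing it down and turning it anticlockwise (seen from above) a little short of a quarter turn, lift it off and lay it flat, bar upward, in the middle of the round cork mat. Then lift out the sample carrier, keeping it upright, and hang it by its hook on the upper louvre of the grey panel, the whole hook on the rail; leave the other things on the bench where they are.

Things in the scene. Friction and masses are not known exactly. Their poses are not given: they have to be found in the camera images.
- pot: Drying pot, fixed: white, round, 146 mm across, 100 mm high, on a black foot 158 mm across; a brass stopcock sticks out at its back (pot's +x) to 101 mm from the axis, below 63 mm height. Inside a well of 100 mm bore, floor at z = 10 mm. Origin: centre of its underside, on the worktop; z up.
- pot_collar (a point): Centre of the pot's mouth, at the top of its steel collar, 100 mm up; opening 119 mm across. The collar has three bayonet slots: each of the cover's lugs sits in a notch, must go 5 mm down, then anticlockwise (from above) under the collar to an open window, where it can rise. A sprung sealing ring pushes the cover up; it turns with the cover.
- cover: Loose bayonet cover, 0.25 kg: aluminium hat 114 mm across, 54 mm high, hollow (50 mm deep inside), three lugs at its foot reaching 65 mm from the axis, a black bar on its flat top. Origin: centre of its underside; z up. Starts locked, origin 88 mm above the pot's, x along the pot's x within 0.03 rad. Once free, lift it straight up; it needs 45 mm to clear the carrier's grip standing inside it.
- cover_bar (a point): Middle of the top of the cover's bar, 78 mm above the cover's origin. Bar: 90 mm long (cover's x), 14 mm wide (y), 24 mm high. The flat top it stands on is 54 mm above the origin and flat to 46 mm from the axis: fingertips can press there, either side of the bar.
- cover_top (a point): Centre of the cover's flat top, 54 mm above its origin. To free the cover hold it 6 to 8 mm down (it bottoms at 9; takes 8 to 14 N, a spring) and turn it anticlockwise from above: under 70 degrees it stays locked, 72 to 87 frees it, solid stop at 89. Hardly any torque is needed while pressed. Let up there and the ring lifts it to 8 mm above its locked height.
- carrier: Loose sample carrier, 0.2 kg, inside the pot (hidden until the cover is off): open steel bin 56 mm (x) by 60 mm (y), 62 mm high, two white boats fixed in it, a black grip above it, a hook on its rear (+x). Origin: centre of its underside; z up. Starts on the well's floor, origin about 6 mm from the pot's axis to the pot's -x, turned up to 0.2 rad against the pot.
- carrier_grip (a point): Middle of the top of the carrier's grip, 113 mm above the carrier's origin, 23 mm above the collar while in the pot. Grip: 12 mm thick (carrier's x), 46 mm long (y), 24 mm high. Lift it 95 mm straight up for its underside to clear the collar.
- carrier_hook (a point): Middle of the roof of the carrier's hook slot, 33.5 mm behind (+x) and 58 mm above the carrier's origin. The hook, 40 mm wide (y), is a flange from the rear wall's top with a lip turned down: slot 11 mm wide (x), from the wall at 28 to the lip at 39 to 43 mm; the lip reaches 14 mm below the roof. Hung, this point sits on the rail's edge.
- panel: Small louvred panel, fixed: grey upright sheet 200 mm wide (y), 166 mm high, front to -x, on a foot plate 6 mm thick from 80 mm before to 40 mm behind the origin. Two louvres on its front, 160 mm wide: upright strips 4 mm thick, edges at z = 130 and 80 mm, above the origin. A hung carrier leans on the lower one. Origin: on the foot's underside below the edges.
- rail (a point): Middle of the upper louvre's rounded top edge, 130 mm above the worktop. y runs along the edge, 80 mm either way; -x points to the front, where bins hang. Behind the 4 mm strip is an open trough 18 mm wide to the sheet and 20 mm deep, for the hook's lip; the sheet rises 36 mm above the edge.
- mat: Round brown cork mat, fixed, 170 mm across, 4 mm thick. Origin: centre of its underside; its top is 4 mm up.
- notebook: Dark bound notebook, 108 x 156 x 15 mm; lies about, to be left alone. Origin: centre of its underside.
- marker_pen: Black and white marker pen, 134 x 18 x 18 mm; lies about, to be left alone. Origin: centre of its underside.
- stapler: Blue stapler, 34 x 128 x 58 mm; lies about, to be left alone. Origin: centre of its underside.
- tape_roll: Roll of tape, lying flat, 76 x 76 x 24 mm; lies about, to be left alone. Origin: centre of its underside.
- calculator: Desk calculator, 120 x 68 x 16 mm; lies about, to be left alone. Origin: centre of its underside.
- weighing_bottle: Small stoppered glass weighing bottle, 41 x 41 x 45 mm; lies about, to be left alone. Origin: centre of its underside.
- screwdriver: Screwdriver with yellow handle, lying, 27 x 185 x 25 mm; lies about, to be left alone. Origin: centre of its underside.

How it is judged:
On the way, in this order (a step that is already met when the one before it is completed fails the run):
1. the cover is pressed, turned and has risen free of its locked height (z of cover in the frame of pot above 0.093 m), for 0.1 s.
2. the cover lies flat on the mat, bar upward, let go (horizontal distance between cover and mat below 0.035 m and height (world z) of cover below 0.009 m and angle between cover's own z axis and vertical below 0.08 rad and contact force between the fingers and cover below 0.1 N), for 0.2 s.
3. the carrier hangs by its hook on the upper louvre (x of carrier_hook in the frame of rail between -0.008 and 0.008 m and y of carrier_hook in the frame of rail between -0.058 and 0.058 m and z of carrier_hook in the frame of rail between -0.006 and 0.006 m and angle between carrier's own z axis and vertical below 0.25 rad), for 0.2 s.
At the end, for the whole second after the job is handed in: The cover lies flat (within 0.08 rad), bar upward, within 35 mm of the mat's centre; the carrier hangs on the upper louvre: hook roof on the edge (within 6 mm in height, 8 mm across), hook within 58 mm of the rail's middle, tilt under 0.25 rad; both at rest and let go (all of step 3 and horizontal distance between cover and mat below 0.035 m and height (world z) of cover below 0.009 m and angle between cover's own z axis and vertical below 0.08 rad and linear speed of each of cover, carrier below 0.02 m/s); the robot touches nothing.
It fails at once if the carrier is tipped (over 0.6 rad), which would spill the samples (angle between carrier's own z axis and vertical above 0.6 rad).
It fails at once if a thing that lies about is moved by more than 30 mm (distance of any of notebook, marker_pen, stapler, tape_roll, calculator, weighing_bottle, screwdriver from where it was at the start of the episode above 0.03 m).
It also fails if it takes over 64 s, if anything falls off the work surface, if the arm or the gripper's body presses on something with over 40 N, if the wrist force passes 120 N, or if a joint passes its speed limit or range.

### The arm

A 7-joint arm with a two-finger parallel gripper is mounted at the origin on a cart in front of the work surface, level with it; the furniture and walls round the work are solid. World frame = base frame: x ahead of the robot, y to its left, z up, the work surface at z = 0. Lengths are in m, angles in rad, forces in N, time in s.
With the tool pointing down it reaches from about 0.425 to 0.95 m from the base axis. Payload 4.7 kg.
Tool frame: the origin (TCP) lies between the finger pads; the fingertips stand 22 mm ahead of it and the grasp point (between the pads) lies 3 mm ahead of it; z points along the fingers, y is the line along which they close (so a half turn about z gives the same grasp; the last joint's range is limited). The gripper opens to 87 mm and grips with 3 to 60 N. Pads are 19 mm wide; open, the fingers measure 117 mm over their backs; the gripper's body (75 mm by 190 mm) begins 51 mm behind the grasp point.
Start: joints at [-1.351, 0.469, -0.049, 1.532, 0.024, 1.141, -0.082], TCP at [0.166, 0.654, 0.245] pointing down, gripper open.
Joint ranges: [-2.59, 2.59], [-0.33, 1.99], [-1.39, 1.29], [0.1, 2.45], [-1.04, 4.18], [0.21, 1.99], [-2.66, 2.66]. Speed limits (rad/s): [2.57, 2.57, 3.14, 3.14, 3.14, 3.14, 3.14].

### API

Orientations are given as a rotation vector (axis times angle).
In Python, from station import arm gives the robot as it stands.
- The arm moves only by the shell command python3 inch.py 'ROWS' [FORCE]. ROWS is a JSON object with one list for each field, all of the same length, 1 to 5, a row being the entries at one place: finger_gap (the opening from 0.0 (shut) to 1.0 (fully open)), x, y, z (the shift in m), wx, wy, wz (a rotation vector in rad); each row is the pose to reach, as a shift and turn from the pose commanded when the command began, along the tool's axes at that moment; what a row does not reach only later rows make up. A row lasts 1/12 s, in which the tool goes at most 0.0417 m and 0.125 rad, less where a joint would pass 70% of its speed; a pose out of reach is approached as far as the arm can. The fingers move at their own pace and stop on an object; FORCE is the grip in N (left out, the last holds). Time passes only in rows, so rows that do not move let the fingers close. It prints the time, the measured TCP pose, the force, the opening and the grip force at its end. Input that does not fit is refused with a message, and nothing moves.
- arm.get_obs(): the state, without advancing time (a new reading comes with each control period).
- arm.grab_frame(name): name is "side" or "top"; returns the picture (480x640x3 uint8, red, green, blue); there is no depth.
- arm.get_calibration(name): a dict with "fx", "fy", "cx", "cy" (pixels), "xyz" and "rotation" of the camera in the world. Camera axes: x right, y up, looking along -z (the intrinsics and any distortion apply to the point x, -y, -z); pixel columns grow to the right and rows downward; lengths in m; the calibration is good to about 2 mm. A picture is of the moment at which its call begins. get_calibration takes no time and is no camera call.
- arm.sign_off(): hands the job in; it is judged then, once.
The state is a dict: "time": time; "joint_pos": joint angles; "joint_vel": joint speeds; "joint_torque": joint torques, N m; "tool_pos": TCP position; "eef_rot": TCP orientation; "force": force on the tool from outside, world axes, zero at the start; "ft_torque": the same for the moment, N m; "grip_width": opening from 0.0 (shut) to 1.0 (fully open); "finger_force": force on a finger pad.
Only numpy, scipy, OpenCV 4.12 (cv2) and the standard library are available. Lean on these libraries where they do the work, as an engineer would, in place of code of your own. Each camera call takes 0.05 s, during which the arm holds its last target. There are 200 camera calls.

## Working session

There is one attempt and no reset: what is moved stays moved. The work goes in short steps, Python scripts to look and compute and a shell command to move; the robot and the scene stay as the last step left them, time stands still between calls to the robot, and variables do not carry over. Pictures are saved under pics/ and viewed, at most 10 in all, crops included, and the job is handed in when it is done.

```bash
ls; mkdir -p pics; python3 - <<'E'
from station import arm
import cv2
for n in("side","top"):
    f=arm.grab_frame(n); cv2.imwrite(f"pics/{n}0.png",f[:,:,::-1]); c=arm.get_calibration(n); print(n,c)
o=arm.get_obs(); print(o)
E
```

```text
inch.py
pics
station.py
side {'fx': 445.048256861367, 'fy': 445.048256861367, 'cx': 312.89102905101663, 'cy': 235.9237980381065, 'xyz': array([ 0.27481453, -0.85668249,  0.75983936]), 'rotation': array([ 0.92215782, -0.12251482, -0.28833822])}
top {'fx': 461.1947596990895, 'fy': 461.1947596990895, 'cx': 316.22184459723104, 'cy': 242.51923213190983, 'xyz': array([ 4.45328105e-01, -3.10407854e-04,  1.43428168e+00]), 'rotation': array([ 0.04977425, -0.07088881, -1.54521113])}
{'time': 0.1, 'joint_pos': array([-1.35088843,  0.46936466, -0.04862073,  1.53357511,  0.02411965,
        1.14101213, -0.08227458]), 'joint_vel': array([-0.00093783, -0.00311426,  0.00091819, -0.00166867,  0.00127008,
       -0.00019317,  0.00097755]), 'joint_torque': array([ 1.20878536e-03, -5.09173143e+01, -8.09019827e-02, -2.36830580e+01,
       -6.14719139e-02,  3.44000955e-02,  5.52717142e-05]), 'tool_pos': array([0.16606956, 0.65373016, 0.24360155]), 'eef_rot': array([-3.89666728e-01, -3.11717869e+00,  2.77432122e-03]), 'force': array([-0.1379083 ,  0.06226154,  0.57883106]), 'ft_torque': array([-0.02759136,  0.01097587, -0.031986  ]), 'finger_force': 0.0, 'grip_width': 0.997719524405841}
```

View pics/side0.png

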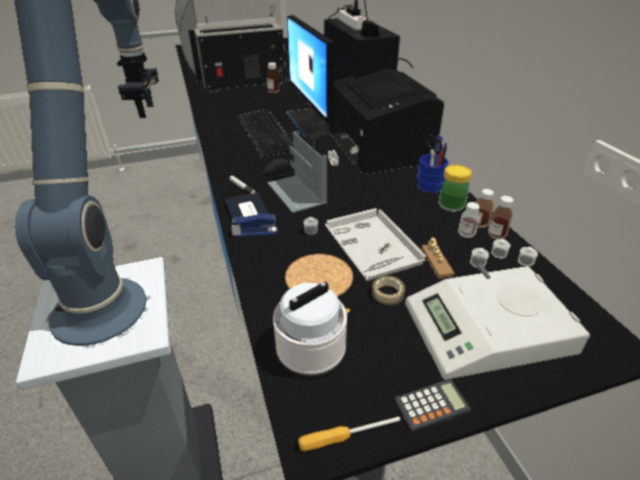

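View pics/top0.png

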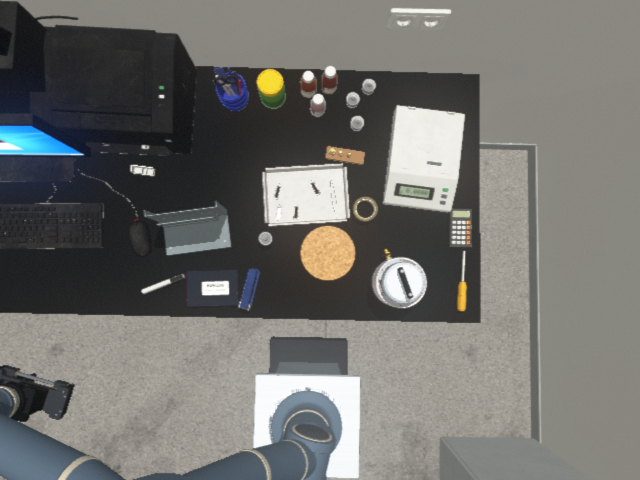

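Side view: pot with its cover at (311,325), mat at (319,275), panel at (305,175). Top view: cover bar at (404,283), stopcock at (387,252), mat at (328,252), panel at about (190,228). I'll enlarge the pot and panel to get precise pixels.

```bash
cat > h.py <<'E'
import numpy as np,cv2
from station import arm
from scipy.spatial.transform import Rotation as R
def cam(n):
    c=arm.get_calibration(n); return c,R.from_rotvec(c["rotation"]).as_matrix(),np.array(c["xyz"])
def ray(n,u,v):
    c,M,o=cam(n); d=M@np.array([(u-c["cx"])/c["fx"],-(v-c["cy"])/c["fy"],-1]); return o,d/np.linalg.norm(d)
def onz(n,u,v,z):
    o,d=ray(n,u,v); return o+d*(z-o[2])/d[2]
def proj(n,p):
    c,M,o=cam(n); q=M.T@(np.array(p)-o); return np.array([c["cx"]-c["fx"]*q[0]/q[2],c["cy"]+c["fy"]*q[1]/q[2]])
def cross(p,q):  # two-view point; p,q=(name,u,v)
    o1,d1=ray(*p);o2,d2=ray(*q); s=np.linalg.lstsq(np.c_[d1,-d2],o2-o1,rcond=None)[0]
    a,b=o1+s[0]*d1,o2+s[1]*d2; return (a+b)/2,np.linalg.norm(a-b)
def tool(): 
    o=arm.get_obs(); return o["tool_pos"],R.from_rotvec(o["eef_rot"])
def crop(f,x,y,w,h,k): return cv2.resize(f[y:y+h,x:x+w],None,fx=k,fy=k,interpolation=cv2.INTER_CUBIC)
E
python3 - <<'E'
from h import *
t=cv2.imread("pics/top0.png");s=cv2.imread("pics/side0.png")
a=crop(t,140,195,100,75,4);b=crop(t,360,240,100,75,4);c=crop(s,255,130,100,75,4);d=crop(s,260,270,100,75,4)
cv2.imwrite("pics/m1.png",np.vstack([np.hstack([a,b]),np.hstack([c,d])]))
hsv=cv2.cvtColor(t,cv2.COLOR_BGR2HSV)
m=cv2.inRange(hsv,(8,80,80),(22,255,255));m[:, :295]=0;m[:,360:]=0;m[:220]=0;m[285:]=0
k=max(cv2.findContours(m,0,2)[0],key=cv2.contourArea);e=cv2.fitEllipse(k);print("mat",e,onz("top",*e[0],.004))
# bar: dark within cover
m=cv2.inRange(hsv,(0,0,0),(180,255,60));m2=np.zeros_like(m);cv2.circle(m2,(401,281),22,255,-1);m&=m2
for k in cv2.findContours(m,0,2)[0]:
    if cv2.contourArea(k)>50:
        r=cv2.minAreaRect(k);bx=cv2.boxPoints(r);print("bar",r,onz("top",*r[0],.166));print([onz("top",*p,.166).round(4)[:2] for p in bx])
sh=arm.get_calibration
for z in(0,):print("proj base",proj("top",[0,0,0]))
E
```

```text
mat ((327.45458984375, 252.73045349121094), (54.92644500732422, 55.27516555786133), 77.51494598388672) [ 0.52510264 -0.05393051  0.004     ]
proj base [305.72508396 425.62299704]
```

View pics/m1.png

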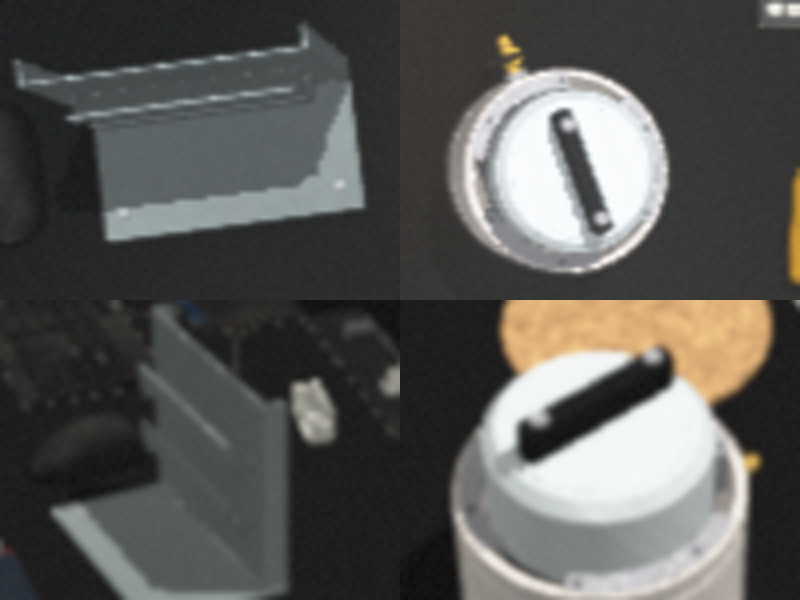

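Crop shows: in the top view the upper louvre edge runs (157,224)–(216,217), the foot front edge (167,255)–(231,247), and the bar (401,268)–(410,297). Next I'll measure sub-pixel positions and cross-check them.

```bash
python3 - <<'E'
from h import *
t=cv2.imread("pics/top0.png");s=cv2.imread("pics/side0.png")
def bar(im,c,r,th):
    g=cv2.cvtColor(im,cv2.COLOR_BGR2GRAY);m=(g<th).astype(np.uint8)*255;z=np.zeros_like(m);cv2.circle(z,c,r,255,-1);m&=z
    k=max(cv2.findContours(m,0,2)[0],key=cv2.contourArea);return cv2.minAreaRect(k),g[282,400:412] 
for th in(70,100):
    r,g=bar(t,(405,282),17,th);print("top",th,r,onz("top",*r[0],.166).round(4));b=cv2.boxPoints(r);print([onz("top",*p,.166)[:2].round(4) for p in b])
    r,_=bar(s,(307,296),23,th);print("side",r,onz("side",*r[0],.158).round(4))
    # white top disc in top view
g=cv2.cvtColor(t,cv2.COLOR_BGR2HSV);m=cv2.inRange(g,(0,0,205),(180,30,255));z=np.zeros_like(m);cv2.circle(z,(401,281),28,255,-1);m&=z
k=cv2.convexHull(max(cv2.findContours(m,0,2)[0],key=cv2.contourArea));e=cv2.fitEllipse(k);print("disc",e,onz("top",*e[0],.142).round(4))
m=cv2.inRange(g,(10,120,100),(30,255,255));z=np.zeros_like(m);z[245:262,380:395]=255;m&=z;u=cv2.moments(m,True);p=(u["m10"]/u["m00"],u["m01"]/u["m00"]);print("cock",p,onz("top",*p,.05).round(4))
L=lambda n,pts,z:[onz(n,*p,z)[:2].round(4) for p in pts]
c=lambda x,y:(140+x/4,195+y/4)
print("foot front",L("top",[c(107,242),c(365,208)],.006));print("louvre",L("top",[c(70,118),c(305,88)],.130));print("sheet",L("top",[c(15,85),c(303,45)],.166))
q=lambda x,y:(255+x/4,130+(y-300)/4)
print("side louvre",L("side",[q(142,368),q(228,447)],.130),"sheet",L("side",[q(152,305),q(285,403)],.166),"foot",L("side",[q(52,510),q(150,596)],.006))
E
```

```text
top 70 ((404.48870849609375, 281.96832275390625), (22.467269897460938, 3.766967535018921), 70.34617614746094) [ 0.4409 -0.2614  0.166 ]
[array([ 0.4678, -0.2458]), array([ 0.4716, -0.2555]), array([ 0.4141, -0.2769]), array([ 0.4104, -0.2672])]
side ((308.2641906738281, 296.07550048828125), (9.130086898803711, 43.51359939575195), 60.945396423339844) [ 0.437  -0.2678  0.158 ]
top 100 ((404.7500305175781, 282.7500305175781), (31.622774124145508, 4.7434163093566895), 71.56504821777344) [ 0.4388 -0.2621  0.166 ]
[array([ 0.4774, -0.2417]), array([ 0.4818, -0.2541]), array([ 0.4004, -0.2824]), array([ 0.396 , -0.2701])]
side ((307.9769287109375, 296.0846252441406), (10.0468111038208, 44.03232955932617), 60.2551155090332) [ 0.4364 -0.2677  0.158 ]
disc ((400.7494812011719, 281.92138671875), (49.51563262939453, 51.044471740722656), 140.78273010253906) [ 0.4407 -0.2558  0.142 ]
cock (386.6923076923077, 252.65384615384616) [ 0.5272 -0.2307  0.05  ]
foot front [array([0.5041, 0.4418]), array([0.5353, 0.2444])]
louvre [array([0.5861, 0.4338]), array([0.6118, 0.2689])]
sheet [array([0.6041, 0.4607]), array([0.6371, 0.2641])]
side louvre [array([0.586 , 0.4258]), array([0.6119, 0.2754])] sheet [array([0.6059, 0.4619]), array([0.6519, 0.2614])] foot [array([0.5053, 0.4409]), array([0.5485, 0.285 ])]
```

```bash
cat > d.py <<'E'
import sys
from h import *
# usage: d.py x y z yaw(of tool x, tool down) -> shift and turn in the tool's axes
p,r=tool(); x,y,z,w=map(float,sys.argv[1:5])
T=R.from_euler("z",w)*R.from_euler("x",np.pi)
print("tcp",p.round(4),"d",r.inv().apply(np.array([x,y,z])-p).round(4),"rot",(r.inv()*T).as_rotvec().round(4),"q",arm.get_obs()["joint_pos"].round(2))
E
python3 - <<'E'
from h import *
A=cross(("top",401.75,271),("side",323.75,283.75));B=cross(("top",410,295),("side",295,299.5));print(A,B,(A[0]+B[0])/2)
E
python3 d.py 0.55 0.05 0.3 2.893; python3 d.py .55 .05 .3 0.335
```

```text
(array([ 0.47181078, -0.25360113,  0.16697279]), np.float64(0.0020631028709429586)) (array([ 0.40709029, -0.2769858 ,  0.16678609]), np.float64(0.0028346815795333036)) [ 0.43945054 -0.26529347  0.16687944]
tcp [0.1661 0.6537 0.2436] d [-0.5207 -0.4907 -0.0555] rot [-0.0018  0.0001 -0.0001] q [-1.35  0.47 -0.05  1.53  0.02  1.14 -0.08]
tcp [0.1661 0.6537 0.2436] d [-0.5207 -0.4907 -0.0555] rot [-6.0000e-04  2.3000e-03  2.5579e+00] q [-1.35  0.47 -0.05  1.53  0.02  1.14 -0.08]
```

```bash
python3 inch.py '{"finger_gap": [1, 1, 1, 1, 1], "x": [-0.03, -0.06, -0.09, -0.12, -0.15], "y": [-0.028, -0.056, -0.084, -0.112, -0.14], "z": [-0.006, -0.012, -0.018, -0.024, -0.03], "wx": [0, 0, 0, 0, 0], "wy": [0, 0, 0, 0, 0], "wz": [0, 0, 0, 0, 0]}' 20
python3 inch.py '{"finger_gap": [1, 1, 1, 1, 1], "x": [-0.03, -0.06, -0.09, -0.12, -0.15], "y": [-0.028, -0.056, -0.084, -0.112, -0.14], "z": [-0.003, -0.006, -0.009, -0.012, -0.015], "wx": [0, 0, 0, 0, 0], "wy": [0, 0, 0, 0, 0], "wz": [0, 0, 0, 0, 0]}'
python3 inch.py '{"finger_gap": [1, 1, 1, 1, 1], "x": [-0.03, -0.06, -0.09, -0.12, -0.15], "y": [-0.028, -0.056, -0.084, -0.112, -0.14], "z": [-0.002, -0.004, -0.006, -0.008, -0.01], "wx": [0, 0, 0, 0, 0], "wy": [0, 0, 0, 0, 0], "wz": [0, 0, 0, 0, 0]}'
python3 d.py .4395 -.265 .25 .34
```

```text
time: 0.52
tool_pos: [0.2777, 0.4796, 0.2743]
eef_rot: [-0.389, -3.117, 0.001]
force: [1.5, 0.3, 0.0]
grip_width: 1.0
finger_force: 0.0
time: 0.93
tool_pos: [0.3885, 0.3069, 0.2895]
eef_rot: [-0.39, -3.117, 0.0]
force: [0.9, -0.6, 0.2]
grip_width: 0.998
finger_force: 0.0
time: 1.35
tool_pos: [0.4993, 0.1344, 0.2995]
eef_rot: [-0.39, -3.117, -0.0]
force: [0.9, 0.7, -0.2]
grip_width: 1.0
finger_force: 0.0
tcp [0.4993 0.1344 0.2995] d [-0.0404 -0.4019  0.0494] rot [-4.0000e-04 -3.0000e-04  2.5529e+00] q [-0.6   0.16  0.29  1.85 -0.05  1.14  1.03]
```

```bash
python3 inch.py '{"finger_gap": [1, 1, 1, 1, 1], "x": [0, 0, 0, 0, 0], "y": [-0.03, -0.06, -0.09, -0.12, -0.15], "z": [0, 0, 0, 0, 0], "wx": [0, 0, 0, 0, 0], "wy": [0, 0, 0, 0, 0], "wz": [0.12, 0.24, 0.36, 0.48, 0.6]}'
python3 d.py .4395 -.265 .25 .34
```

```text
time: 1.77
tool_pos: [0.4611, -0.0104, 0.2992]
eef_rot: [-1.302, -2.858, 0.0]
force: [0.5, -1.6, -0.2]
grip_width: 1.003
finger_force: 0.0
tcp [ 0.4611 -0.0104  0.2992] d [-0.1779 -0.1834  0.0492] rot [-9.0000e-04  1.0000e-04  1.9468e+00] q [-0.48  0.05  0.44  1.96 -0.03  1.13  0.68]
```

```bash
python3 inch.py '{"finger_gap": [1, 1, 1, 1, 1], "x": [-0.025, -0.05, -0.075, -0.1, -0.12], "y": [-0.025, -0.05, -0.075, -0.1, -0.12], "z": [0, 0, 0, 0, 0], "wx": [0, 0, 0, 0, 0], "wy": [0, 0, 0, 0, 0], "wz": [0.12, 0.24, 0.36, 0.48, 0.6]}'
python3 inch.py '{"finger_gap": [1, 1, 1, 1, 1], "x": [0, 0, 0, 0, 0], "y": [0, 0, 0, 0, 0], "z": [0.01, 0.01, 0.01, 0.01, 0.01], "wx": [0, 0, 0, 0, 0], "wy": [0, 0, 0, 0, 0], "wz": [0.12, 0.24, 0.36, 0.48, 0.6]}'
python3 d.py .4395 -.265 .25 .34
```

```text
time: 2.18
tool_pos: [0.4502, -0.1811, 0.2995]
eef_rot: [2.091, 2.344, -0.0]
force: [0.5, -0.8, 0.1]
grip_width: 0.995
finger_force: 0.0
time: 2.6
tool_pos: [0.4508, -0.1783, 0.2891]
eef_rot: [-2.689, -1.624, 0.001]
force: [-0.1, 0.7, -0.3]
grip_width: 0.996
finger_force: 0.0
tcp [ 0.4508 -0.1783  0.2891] d [-0.082   0.0303  0.0391] rot [-9.000e-04  5.000e-04  7.466e-01] q [-0.34  0.12  0.69  1.94 -0.08  1.11 -0.09]
```

```bash
python3 inch.py '{"finger_gap": [1, 1, 1, 1, 1], "x": [-0.02, -0.04, -0.06, -0.082, -0.082], "y": [0.01, 0.02, 0.03, 0.03, 0.03], "z": [0.01, 0.02, 0.03, 0.039, 0.039], "wx": [0, 0, 0, 0, 0], "wy": [0, 0, 0, 0, 0], "wz": [0.12, 0.24, 0.36, 0.48, 0.6]}'
python3 inch.py '{"finger_gap": [1, 1, 1], "x": [0, 0, 0], "y": [0, 0, 0], "z": [0, 0, 0], "wx": [0, 0, 0], "wy": [0, 0, 0], "wz": [0.12, 0.147, 0.147]}'
python3 d.py .4395 -.265 .166 .34
python3 - <<'E'
from h import *
t=arm.grab_frame("top")[:,:,::-1];s=arm.grab_frame("side")[:,:,::-1]
cv2.imwrite("pics/m2.png",np.hstack([crop(t,350,230,100,140,4),crop(s,240,200,100,140,4)]))
E
```

```text
time: 3.02
tool_pos: [0.4367, -0.2686, 0.2489]
eef_rot: [3.051, 0.747, -0.007]
force: [-0.6, -0.7, 0.2]
grip_width: 1.003
finger_force: 0.0
time: 3.27
tool_pos: [0.4401, -0.2647, 0.2502]
eef_rot: [-3.094, -0.543, 0.001]
force: [0.2, -0.2, -0.0]
grip_width: 0.999
finger_force: 0.0
tcp [ 0.4401 -0.2647  0.2502] d [-0.0006  0.0001  0.0842] rot [-0.0004  0.0006  0.0077] q [-0.26  0.25  0.86  1.94 -0.22  1.05 -0.52]
```

View pics/m2.png

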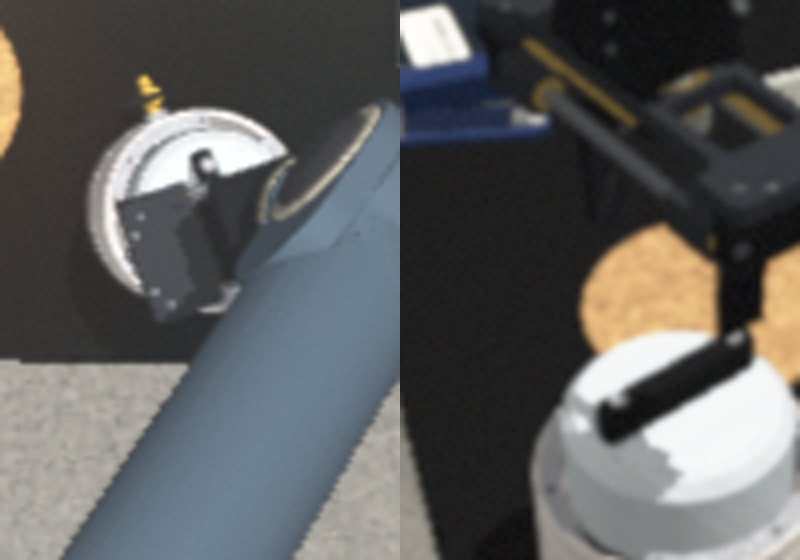

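The gripper stands over the bar in both views: at about (205,165) in the left crop, with the bar running (605,425)–(745,345) in the right one. I'll descend and grip.

```bash
python3 inch.py '{"finger_gap": [0.6, 0.5, 0.5, 0.5, 0.5], "x": [0, 0, 0, 0, 0], "y": [0, 0, 0, 0, 0], "z": [0.03, 0.055, 0.072, 0.08, 0.082], "wx": [0, 0, 0, 0, 0], "wy": [0, 0, 0, 0, 0], "wz": [0.008, 0.008, 0.008, 0.008, 0.008]}' 25
python3 inch.py '{"finger_gap": [0, 0, 0, 0, 0], "x": [0, 0, 0, 0, 0], "y": [0, 0, 0, 0, 0], "z": [0, 0, 0, 0, 0], "wx": [0, 0, 0, 0, 0], "wy": [0, 0, 0, 0, 0], "wz": [0, 0, 0, 0, 0]}' 
python3 d.py .4395 -.265 .166 .34
```

```text
time: 3.78
tool_pos: [0.4395, -0.2643, 0.1673]
eef_rot: [-3.095, -0.53, 0.004]
force: [-1.0, 0.9, 0.2]
grip_width: 0.706
finger_force: 0.0
time: 4.2
tool_pos: [0.4405, -0.2651, 0.1692]
eef_rot: [3.096, 0.528, 0.002]
force: [0.2, 0.5, -0.3]
grip_width: 0.323
finger_force: 0.0
tcp [ 0.4405 -0.2651  0.1692] d [-0.0009 -0.0005  0.0032] rot [ 0.0007 -0.0013 -0.0019] q [-0.18  0.37  0.8   2.03 -0.34  0.88 -0.42]
```

```bash
python3 inch.py '{"finger_gap": [0, 0, 0, 0, 0], "x": [0, 0, 0, 0, 0], "y": [0, 0, 0, 0, 0], "z": [0.002, 0.002, 0.002, 0.002, 0.002], "wx": [0, 0, 0, 0, 0], "wy": [0, 0, 0, 0, 0], "wz": [0, 0, 0, 0, 0]}' 
python3 d.py .4395 -.265 .157 .34
```

```text
time: 4.62
tool_pos: [0.4398, -0.264, 0.1664]
eef_rot: [-3.094, -0.528, 0.001]
force: [-2.3, 4.8, 3.5]
grip_width: 0.155
finger_force: 25.0
tcp [ 0.4398 -0.264   0.1664] d [-0.0006  0.0008  0.0094] rot [-0.0024  0.0004 -0.0018] q [-0.18  0.37  0.8   2.03 -0.35  0.88 -0.42]
```

```bash
python3 inch.py '{"finger_gap": [0, 0, 0, 0], "x": [0, 0, 0, 0], "y": [0, 0, 0, 0], "z": [0.003, 0.006, 0.008, 0.008], "wx": [0, 0, 0, 0], "wy": [0, 0, 0, 0], "wz": [0, 0, 0, 0]}' 40
python3 d.py .4395 -.265 .157 .34
```

```text
time: 4.95
tool_pos: [0.4402, -0.2644, 0.1589]
eef_rot: [-3.095, -0.528, -0.0]
force: [-1.7, 5.5, 11.3]
grip_width: 0.159
finger_force: 40.0
tcp [ 0.4402 -0.2644  0.1589] d [-0.0009  0.0003  0.0019] rot [-0.002  -0.0004 -0.002 ] q [-0.17  0.38  0.79  2.04 -0.36  0.86 -0.4 ]
```

```bash
python3 inch.py '{"finger_gap": [0, 0, 0, 0, 0], "x": [0, 0, 0, 0, 0], "y": [-0.001, -0.001, -0.001, -0.001, -0.001], "z": [0, 0, 0, 0, 0], "wx": [0, 0, 0, 0, 0], "wy": [0, 0, 0, 0, 0], "wz": [-0.1, -0.2, -0.3, -0.4, -0.5]}'
python3 d.py .4398 -.264 .159 1.736
```

```text
time: 5.37
tool_pos: [0.4404, -0.2644, 0.1596]
eef_rot: [2.866, 1.284, 0.002]
force: [-1.8, 3.2, 10.2]
grip_width: 0.157
finger_force: 40.0
tcp [ 0.4404 -0.2644  0.1596] d [-0.0001 -0.0007  0.0006] rot [ 1.500e-03 -5.000e-04 -8.934e-01] q [-0.07  0.35  0.66  2.03 -0.29  0.85  0.02]
```

```bash
python3 inch.py '{"finger_gap": [0, 0, 0, 0, 0], "x": [0, 0, 0, 0, 0], "y": [0, 0, 0, 0, 0], "z": [0.0005, 0.0005, 0.0005, 0.0005, 0.0005], "wx": [0, 0, 0, 0, 0], "wy": [0, 0, 0, 0, 0], "wz": [-0.1, -0.2, -0.3, -0.4, -0.5]}'
python3 inch.py '{"finger_gap": [0, 0, 0, 0, 0], "x": [0, 0, 0, 0, 0], "y": [0, 0, 0, 0, 0], "z": [0.0005, 0.0005, 0.0005, 0.0005, 0.0005], "wx": [0, 0, 0, 0, 0], "wy": [0, 0, 0, 0, 0], "wz": [-0.1, -0.2, -0.3, -0.39, -0.39]}'
python3 d.py .4398 -.264 .159 1.736
```

```text
time: 5.78
tool_pos: [0.4407, -0.2645, 0.1593]
eef_rot: [2.459, 1.953, 0.002]
force: [-2.2, 3.3, 9.4]
grip_width: 0.16
finger_force: 40.0
time: 6.2
tool_pos: [0.441, -0.2645, 0.159]
eef_rot: [2.035, 2.39, 0.003]
force: [-1.4, 3.3, 11.4]
grip_width: 0.16
finger_force: 40.0
tcp [ 0.441  -0.2645  0.159 ] d [ 0.0007 -0.0011 -0.    ] rot [ 0.003   0.0007 -0.0052] q [ 0.09  0.32  0.45  2.02 -0.19  0.83  0.81]
```

```bash
python3 inch.py '{"finger_gap": [0, 0, 0, 0, 0], "x": [0, 0, 0, 0, 0], "y": [0, 0, 0, 0, 0], "z": [-0.005, -0.01, -0.015, -0.02, -0.02], "wx": [0, 0, 0, 0, 0], "wy": [0, 0, 0, 0, 0], "wz": [0, 0, 0, 0, 0]}'
python3 d.py .4398 -.264 .225 1.736
```

```text
time: 6.62
tool_pos: [0.4401, -0.2649, 0.178]
eef_rot: [2.039, 2.387, -0.0]
force: [-0.1, 0.9, -1.9]
grip_width: 0.154
finger_force: 40.0
tcp [ 0.4401 -0.2649  0.178 ] d [ 0.0008 -0.0001 -0.047 ] rot [ 0.0012  0.0018 -0.0086] q [ 0.08  0.3   0.46  2.01 -0.17  0.87  0.79]
```

```bash
python3 inch.py '{"finger_gap": [0, 0, 0, 0, 0], "x": [0, 0, 0, 0, 0], "y": [0, 0, 0, 0, 0], "z": [-0.025, -0.05, -0.07, -0.075, -0.075], "wx": [0, 0, 0, 0, 0], "wy": [0, 0, 0, 0, 0], "wz": [0, 0, 0, 0, 0]}'
python3 d.py .525 -.054 .25 1.736
```

```text
time: 7.03
tool_pos: [0.4402, -0.2647, 0.253]
eef_rot: [2.039, 2.387, 0.001]
force: [-0.3, 0.3, -2.6]
grip_width: 0.158
finger_force: 40.0
tcp [ 0.4402 -0.2647  0.253 ] d [0.1949 0.1166 0.003 ] rot [ 0.002   0.0015 -0.0086] q [ 0.05  0.2   0.48  1.92 -0.11  1.04  0.73]
```

```bash
python3 inch.py '{"finger_gap": [0, 0, 0, 0, 0], "x": [0.02, 0.05, 0.08, 0.11, 0.14], "y": [0.012, 0.03, 0.048, 0.066, 0.084], "z": [0, 0, 0, 0, 0], "wx": [0, 0, 0, 0, 0], "wy": [0, 0, 0, 0, 0], "wz": [0, 0, 0, 0, 0]}'
python3 inch.py '{"finger_gap": [0, 0, 0, 0], "x": [0.025, 0.045, 0.055, 0.055], "y": [0.015, 0.027, 0.033, 0.033], "z": [0, 0, 0, 0], "wx": [0, 0, 0, 0], "wy": [0, 0, 0, 0], "wz": [0, 0, 0, 0]}'
python3 d.py .525 -.054 .085 1.736
```

```text
time: 7.45
tool_pos: [0.5001, -0.1111, 0.2502]
eef_rot: [-2.039, -2.386, 0.003]
force: [1.1, 0.0, -2.1]
grip_width: 0.157
finger_force: 40.0
time: 7.78
tool_pos: [0.5249, -0.0501, 0.2505]
eef_rot: [-2.032, -2.392, 0.002]
force: [-0.5, 0.3, -2.7]
grip_width: 0.155
finger_force: 40.0
tcp [ 0.5249 -0.0501  0.2505] d [-0.0041 -0.      0.1655] rot [-0.0029 -0.0011 -0.003 ] q [-0.27  0.22  0.34  1.89 -0.09  1.04  0.27]
```

```bash
python3 inch.py '{"finger_gap": [0, 0, 0, 0, 0], "x": [0, -0.002, -0.004, -0.004, -0.004], "y": [0, 0, 0, 0, 0], "z": [0.03, 0.065, 0.1, 0.13, 0.15], "wx": [0, 0, 0, 0, 0], "wy": [0, 0, 0, 0, 0], "wz": [0, 0, 0, 0, 0]}'
python3 inch.py '{"finger_gap": [0, 0, 0, 0], "x": [0, 0, 0, 0], "y": [0, 0, 0, 0], "z": [0.007, 0.012, 0.015, 0.017], "wx": [0, 0, 0, 0], "wy": [0, 0, 0, 0], "wz": [0, 0, 0, 0]}'
python3 d.py .525 -.054 .08 1.736
```

```text
time: 8.2
tool_pos: [0.5224, -0.0596, 0.0989]
eef_rot: [-2.042, -2.383, 0.008]
force: [-0.3, -0.2, -1.9]
grip_width: 0.157
finger_force: 40.0
time: 8.53
tool_pos: [0.5262, -0.0579, 0.0862]
eef_rot: [2.04, 2.387, 0.002]
force: [0.4, -0.5, -2.7]
grip_width: 0.158
finger_force: 40.0
tcp [ 0.5262 -0.0579  0.0862] d [ 0.004  -0.0006  0.0062] rot [ 0.0018  0.0006 -0.0091] q [-0.2   0.44  0.29  2.04 -0.2   0.68  0.37]
```

```bash
python3 inch.py '{"finger_gap": [0, 0, 0], "x": [0.003, 0.003, 0.003], "y": [0, 0, 0], "z": [0.002, 0.004, 0.004], "wx": [0, 0, 0], "wy": [0, 0, 0], "wz": [0, 0, 0]}'
python3 inch.py '{"finger_gap": [0, 0, 0], "x": [0, 0, 0], "y": [0, 0, 0], "z": [0.001, 0.002, 0.002], "wx": [0, 0, 0], "wy": [0, 0, 0], "wz": [0, 0, 0]}'
```

```text
time: 8.78
tool_pos: [0.5258, -0.0536, 0.0825]
eef_rot: [2.039, 2.389, 0.003]
force: [-0.0, 1.6, 0.5]
grip_width: 0.158
finger_force: 40.0
time: 9.03
tool_pos: [0.5259, -0.0536, 0.0824]
eef_rot: [2.04, 2.389, 0.004]
force: [-6.4, 1.9, 18.6]
grip_width: 0.16
finger_force: 40.0
```

```bash
python3 inch.py '{"finger_gap": [0.6, 0.6, 0.6, 0.6], "x": [0, 0, 0, 0], "y": [0, 0, 0, 0], "z": [-0.002, -0.002, -0.002, -0.002], "wx": [0, 0, 0, 0], "wy": [0, 0, 0, 0], "wz": [0, 0, 0, 0]}'
python3 inch.py '{"finger_gap": [0.6, 0.6, 0.6, 0.6, 0.6], "x": [0, 0, 0, 0, 0], "y": [0, 0, 0, 0, 0], "z": [-0.02, -0.05, -0.09, -0.13, -0.17], "wx": [0, 0, 0, 0, 0], "wy": [0, 0, 0, 0, 0], "wz": [0, 0, 0, 0, 0]}'
python3 inch.py '{"finger_gap": [0.6, 0.6, 0.6, 0.6, 0.6], "x": [0.03, 0.06, 0.09, 0.12, 0.15], "y": [0, 0, 0, 0, 0], "z": [-0.01, -0.02, -0.02, -0.02, -0.02], "wx": [0, 0, 0, 0, 0], "wy": [0, 0, 0, 0, 0], "wz": [0, 0, 0, 0, 0]}'
python3 - <<'E'
from h import *
t=arm.grab_frame("top")[:,:,::-1];s=arm.grab_frame("side")[:,:,::-1]
cv2.imwrite("pics/t3.png",t);cv2.imwrite("pics/s3.png",s)
cv2.imwrite("pics/m3.png",np.hstack([crop(t,290,200,160,120,2.5),crop(s,240,240,160,120,2.5)]))
E
```

```text
time: 9.37
tool_pos: [0.5251, -0.0542, 0.0815]
eef_rot: [2.04, 2.389, 0.0]
force: [-0.5, 0.6, -0.3]
grip_width: 0.376
finger_force: 0.0
time: 9.78
tool_pos: [0.5245, -0.0542, 0.2529]
eef_rot: [-2.04, -2.388, 0.001]
force: [0.4, 0.4, 0.2]
grip_width: 0.594
finger_force: 0.0
time: 10.2
tool_pos: [0.5011, 0.0952, 0.2716]
eef_rot: [2.041, 2.388, 0.001]
force: [-0.4, -0.3, -0.0]
grip_width: 0.601
finger_force: 0.0
```

View pics/m3.png

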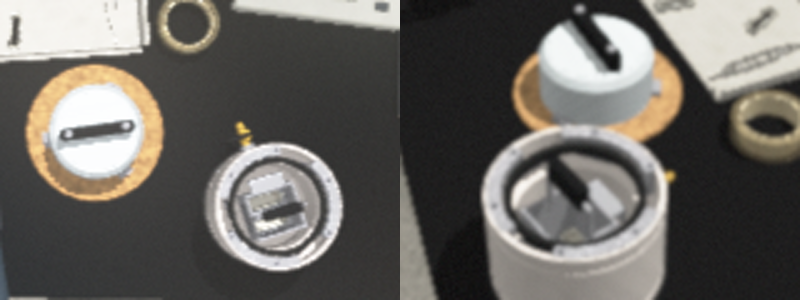

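The cover lies on the mat, its centre at about (95,130) in the left crop. The carrier's grip shows at (283,211) left and (568,182) right. I'll zoom in on it.

```bash
python3 - <<'E'
from h import *
t=cv2.imread("pics/t3.png");s=cv2.imread("pics/s3.png")
cv2.imwrite("pics/m4.png",np.hstack([crop(t,375,260,50,50,8),crop(s,280,290,50,50,8)]))
E
```

```text
(no output)
```

View pics/m4.png

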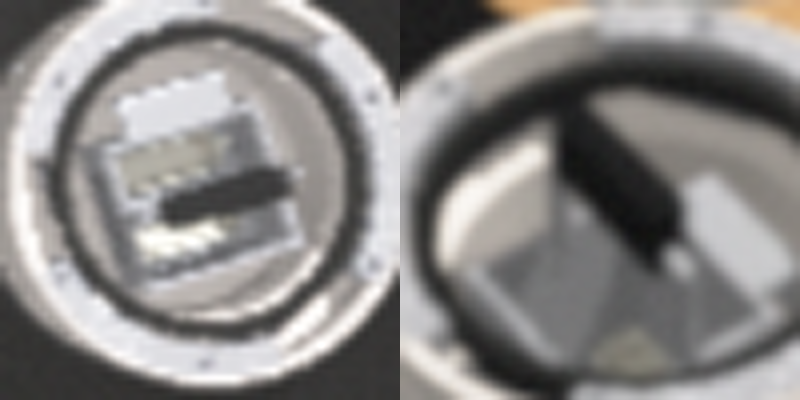

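```bash
python3 - <<'E'
from h import *
a=onz("top",375+165/8,260+207/8,.123);b=onz("top",375+292/8,260+181/8,.123);print(a,b,(a+b)/2,np.linalg.norm(a-b),np.arctan2(*(-(a-b)[[0]],(a-b)[[1]])))
print("side",onz("side",280+225/8,290+165/8,.121)); print("x",cross(("top",375+228/8,260+194/8),("side",280+225/8,290+165/8)))
# hook flange top z=.07: flange corners in crop
f=[onz("top",375+x/8,260+y/8,.070).round(4)[:2] for x,y in[(118,95),(222,70),(238,105),(130,138)]];print(f,np.mean(f,0))
E
python3 d.py .436 -.267 .25 1.87
```

```text
[ 0.42912284 -0.24509689  0.123     ] [ 0.43940051 -0.29020748  0.123     ] [ 0.43426168 -0.26765218  0.123     ] 0.04626656980985775 [0.22400901]
side [ 0.43507423 -0.2699728   0.121     ]
x (array([ 0.43485062, -0.2683521 ,  0.11936879]), np.float64(0.0012874244483005778))
[array([ 0.4693, -0.2371]), array([ 0.4795, -0.2756]), array([ 0.4667, -0.2817]), array([ 0.4536, -0.2417])] [ 0.467275 -0.259025]
tcp [0.5004 0.0999 0.2711] d [-0.3512 -0.1242  0.0203] rot [-0.0005 -0.0025 -0.1329] q [-0.5   0.17  0.25  1.9  -0.05  1.08 -0.06]
```

```bash
python3 inch.py '{"finger_gap": [0.6, 0.6, 0.6, 0.6, 0.6], "x": [-0.035, -0.07, -0.105, -0.14, -0.175], "y": [-0.012, -0.025, -0.037, -0.05, -0.062], "z": [0, 0, 0, 0, 0], "wx": [0, 0, 0, 0, 0], "wy": [0, 0, 0, 0, 0], "wz": [-0.012, -0.024, -0.036, -0.048, -0.06]}'
python3 inch.py '{"finger_gap": [0.6, 0.6, 0.6, 0.6, 0.6], "x": [-0.035, -0.07, -0.105, -0.14, -0.165], "y": [-0.012, -0.025, -0.037, -0.05, -0.058], "z": [0, 0, 0, 0, 0], "wx": [0, 0, 0, 0, 0], "wy": [0, 0, 0, 0, 0], "wz": [0, 0, 0, 0, 0]}' 25
python3 inch.py '{"finger_gap": [0.6, 0.6], "x": [0, 0], "y": [0, 0], "z": [0, 0], "wx": [0, 0], "wy": [0, 0], "wz": [0, 0]}'
python3 d.py .4345 -.2685 .124 1.795
```

```text
time: 10.72
tool_pos: [0.4667, -0.091, 0.2713]
eef_rot: [-1.968, -2.449, 0.0]
force: [0.0, 0.5, -0.6]
grip_width: 0.597
finger_force: 0.0
time: 11.13
tool_pos: [0.4446, -0.2665, 0.2715]
eef_rot: [1.973, 2.444, -0.002]
force: [-0.2, -0.4, 0.3]
grip_width: 0.6
finger_force: 0.0
time: 11.3
tool_pos: [0.4455, -0.2642, 0.2712]
eef_rot: [-1.973, -2.444, 0.001]
force: [-0.3, 0.6, 0.3]
grip_width: 0.603
finger_force: 0.0
tcp [ 0.4455 -0.2642  0.2712] d [-0.0019 -0.0115  0.1472] rot [-0.001   0.0001 -0.0119] q [ 0.    0.2   0.53  1.89 -0.11  1.08  0.79]
```

```bash
python3 inch.py '{"finger_gap": [0.6, 0.6, 0.6, 0.6, 0.6], "x": [-0.002, -0.002, -0.002, -0.002, -0.002], "y": [-0.0115, -0.0115, -0.0115, -0.0115, -0.0115], "z": [0.03, 0.06, 0.09, 0.11, 0.12], "wx": [0, 0, 0, 0, 0], "wy": [0, 0, 0, 0, 0], "wz": [-0.012, -0.012, -0.012, -0.012, -0.012]}'
python3 inch.py '{"finger_gap": [0.6, 0.6, 0.6, 0.6], "x": [0, 0, 0, 0], "y": [0, 0, 0, 0], "z": [0.01, 0.02, 0.025, 0.025], "wx": [0, 0, 0, 0], "wy": [0, 0, 0, 0], "wz": [0, 0, 0, 0]}'
python3 d.py .4345 -.2685 .124 1.795
```

```text
time: 11.72
tool_pos: [0.4346, -0.2641, 0.1487]
eef_rot: [-1.947, -2.459, 0.001]
force: [-0.1, 0.5, 1.2]
grip_width: 0.596
finger_force: 0.0
time: 12.05
tool_pos: [0.4358, -0.2662, 0.126]
eef_rot: [-1.952, -2.46, 0.0]
force: [0.0, 0.2, -0.4]
grip_width: 0.598
finger_force: 0.0
tcp [ 0.4358 -0.2662  0.126 ] d [-0.0019 -0.0017  0.002 ] rot [-0.0006 -0.0007  0.0052] q [ 0.08  0.37  0.48  2.06 -0.24  0.76  0.94]
```

```bash
python3 inch.py '{"finger_gap": [0, 0, 0, 0, 0], "x": [-0.002, -0.002, -0.002, -0.002, -0.002], "y": [-0.002, -0.002, -0.002, -0.002, -0.002], "z": [0.002, 0.002, 0.002, 0.002, 0.002], "wx": [0, 0, 0, 0, 0], "wy": [0, 0, 0, 0, 0], "wz": [0, 0, 0, 0, 0]}' 30
python3 inch.py '{"finger_gap": [0, 0, 0, 0], "x": [0, 0, 0, 0], "y": [0, 0, 0, 0], "z": [0, 0, 0, 0], "wx": [0, 0, 0, 0], "wy": [0, 0, 0, 0], "wz": [0, 0, 0, 0]}'
```

```text
time: 12.47
tool_pos: [0.4345, -0.2691, 0.1249]
eef_rot: [1.953, 2.46, 0.001]
force: [-0.6, 0.5, 0.1]
grip_width: 0.305
finger_force: 0.0
time: 12.8
tool_pos: [0.4345, -0.269, 0.1246]
eef_rot: [1.953, 2.46, 0.0]
force: [1.3, 0.0, 1.4]
grip_width: 0.132
finger_force: 30.0
```

```bash
python3 inch.py '{"finger_gap": [0, 0, 0, 0, 0], "x": [0, 0, 0, 0, 0], "y": [0, 0, 0, 0, 0], "z": [-0.015, -0.035, -0.06, -0.085, -0.11], "wx": [0, 0, 0, 0, 0], "wy": [0, 0, 0, 0, 0], "wz": [0, 0, 0, 0, 0]}' 40
python3 inch.py '{"finger_gap": [0, 0, 0, 0], "x": [0, 0, 0, 0], "y": [0, 0, 0, 0], "z": [-0.015, -0.025, -0.03, -0.03], "wx": [0, 0, 0, 0], "wy": [0, 0, 0, 0], "wz": [0, 0, 0, 0]}'
python3 d.py .5 0 .265 1.73; python3 - <<'E'
from h import *
t=arm.grab_frame("top")[:,:,::-1];s=arm.grab_frame("side")[:,:,::-1]
cv2.imwrite("pics/m5.png",np.hstack([crop(t,350,230,100,140,4),crop(s,240,200,100,140,4)]))
E
```

```text
time: 13.22
tool_pos: [0.4335, -0.2686, 0.2349]
eef_rot: [-1.952, -2.459, 0.001]
force: [1.5, -0.5, -2.5]
grip_width: 0.135
finger_force: 40.0
time: 13.55
tool_pos: [0.4343, -0.2689, 0.2647]
eef_rot: [1.953, 2.46, 0.001]
force: [0.5, -0.1, -2.2]
grip_width: 0.133
finger_force: 40.0
tcp [ 0.4343 -0.2689  0.2647] d [ 2.47e-01  1.25e-01 -2.00e-04] rot [0.0005 0.     0.0699] q [ 0.01  0.19  0.54  1.92 -0.11  1.06  0.82]
```

View pics/m5.png

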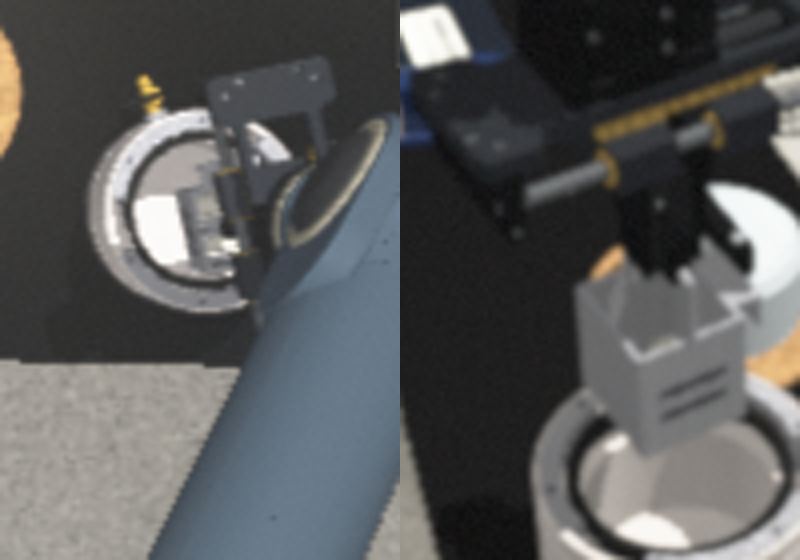

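Carrier is gripped, upright and clear of the pot mouth (bin base at about (650,440) in the right crop). Now I carry it towards the panel.

```bash
python3 d.py .546 .345 .265 1.728
python3 inch.py '{"finger_gap": [0, 0, 0, 0, 0], "x": [0.015, 0.04, 0.07, 0.1, 0.13], "y": [0.005, 0.015, 0.025, 0.037, 0.05], "z": [0, 0, 0, 0, 0], "wx": [0, 0, 0, 0, 0], "wy": [0, 0, 0, 0, 0], "wz": [0.014, 0.028, 0.042, 0.056, 0.067]}'
python3 d.py .546 .345 .265 1.728
```

```text
tcp [ 0.4337 -0.2685  0.2634] d [ 0.572   0.2487 -0.0013] rot [-0.0018 -0.0013  0.0719] q [ 0.01  0.19  0.54  1.92 -0.11  1.06  0.82]
time: 14.07
tool_pos: [0.4524, -0.1297, 0.2631]
eef_rot: [-2.035, -2.39, 0.003]
force: [0.3, 0.5, -2.1]
grip_width: 0.134
finger_force: 40.0
tcp [ 0.4524 -0.1297  0.2631] d [ 0.4537  0.1681 -0.002 ] rot [-0.0029 -0.0008  0.003 ] q [-0.21  0.11  0.44  1.99 -0.05  1.05  0.41]
```

```bash
python3 inch.py '{"finger_gap": [0, 0, 0, 0, 0], "x": [0.03, 0.06, 0.09, 0.12, 0.15], "y": [0.011, 0.022, 0.033, 0.044, 0.055], "z": [0, 0, 0, 0, 0], "wx": [0, 0, 0, 0, 0], "wy": [0, 0, 0, 0, 0], "wz": [0, 0, 0, 0, 0]}'
python3 inch.py '{"finger_gap": [0, 0, 0, 0, 0], "x": [0.03, 0.06, 0.09, 0.12, 0.15], "y": [0.011, 0.022, 0.033, 0.044, 0.055], "z": [0, 0, 0, 0, 0], "wx": [0, 0, 0, 0, 0], "wy": [0, 0, 0, 0, 0], "wz": [0, 0, 0, 0, 0]}'
python3 inch.py '{"finger_gap": [0, 0, 0, 0, 0], "x": [0.03, 0.06, 0.09, 0.11, 0.125], "y": [0.011, 0.022, 0.033, 0.042, 0.05], "z": [0, 0, 0, 0, 0], "wx": [0, 0, 0, 0, 0], "wy": [0, 0, 0, 0, 0], "wz": [0, 0, 0, 0, 0]}'
python3 inch.py '{"finger_gap": [0, 0, 0], "x": [0.01, 0.01, 0.01], "y": [0.002, 0.002, 0.002], "z": [0, 0, 0], "wx": [0, 0, 0], "wy": [0, 0, 0], "wz": [0, 0, 0]}'
python3 d.py .546 .345 .265 1.728
```

```text
time: 14.48
tool_pos: [0.4828, 0.0273, 0.2631]
eef_rot: [-2.033, -2.392, 0.003]
force: [0.9, 0.9, -2.3]
grip_width: 0.135
finger_force: 40.0
time: 14.9
tool_pos: [0.5129, 0.1841, 0.2628]
eef_rot: [-2.033, -2.393, 0.005]
force: [-0.1, -0.4, -1.6]
grip_width: 0.133
finger_force: 40.0
time: 15.32
tool_pos: [0.5417, 0.3171, 0.2621]
eef_rot: [-2.029, -2.396, 0.005]
force: [-0.1, 0.5, -2.0]
grip_width: 0.136
finger_force: 40.0
time: 15.57
tool_pos: [0.5426, 0.3237, 0.2632]
eef_rot: [-2.034, -2.394, 0.005]
force: [-0.3, -0.5, -2.7]
grip_width: 0.132
finger_force: 40.0
tcp [0.5426 0.3237 0.2632] d [ 0.0205  0.0068 -0.0019] rot [-0.0025  0.0017  0.005 ] q [-0.73  0.38  0.17  1.63 -0.07  1.14 -0.38]
```

```bash
python3 d.py .5659 .3483 .225 1.728
python3 inch.py '{"finger_gap": [0, 0, 0, 0, 0], "x": [0.01, 0.02, 0.021, 0.021, 0.021], "y": [0.01, 0.02, 0.026, 0.026, 0.026], "z": [0.01, 0.02, 0.03, 0.038, 0.038], "wx": [0, 0, 0, 0, 0], "wy": [0, 0, 0, 0, 0], "wz": [0.005, 0.005, 0.005, 0.005, 0.005]}'
python3 inch.py '{"finger_gap": [0, 0], "x": [0, 0], "y": [0, 0], "z": [0, 0], "wx": [0, 0], "wy": [0, 0], "wz": [0, 0]}'
python3 d.py .5659 .3483 .225 1.728; python3 - <<'E'
from h import *
t=arm.grab_frame("top")[:,:,::-1];s=arm.grab_frame("side")[:,:,::-1]
cv2.imwrite("pics/t6.png",t);cv2.imwrite("pics/s6.png",s)
cv2.imwrite("pics/m6.png",np.hstack([crop(t,140,180,100,140,4),crop(s,250,90,100,140,4)]))
E
```

```text
tcp [0.5426 0.3237 0.2632] d [0.0206 0.0271 0.0381] rot [-0.0025  0.0017  0.005 ] q [-0.73  0.38  0.17  1.63 -0.07  1.14 -0.38]
time: 15.98
tool_pos: [0.5645, 0.3467, 0.2239]
eef_rot: [-2.042, -2.386, 0.009]
force: [-0.2, -0.4, -2.9]
grip_width: 0.134
finger_force: 40.0
time: 16.15
tool_pos: [0.5655, 0.3484, 0.2271]
eef_rot: [2.042, 2.388, 0.0]
force: [-1.0, -0.1, -2.5]
grip_width: 0.13
finger_force: 40.0
tcp [0.5655 0.3484 0.2271] d [-0.0001  0.0004  0.0021] rot [ 0.0003  0.     -0.0013] q [-0.73  0.46  0.16  1.59 -0.08  1.09 -0.39]
```

View pics/m6.png

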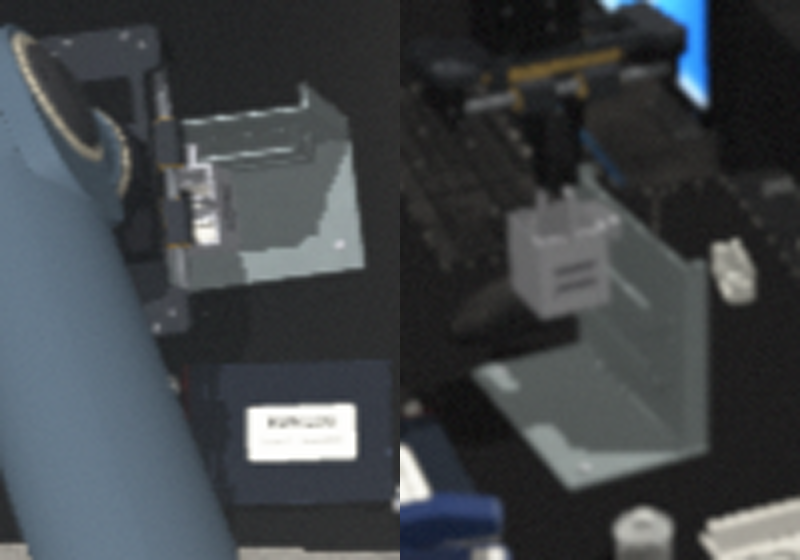

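Carrier hangs level over the rail: hook flange at about (200,155) in the left crop, (612,222) in the right one, with the louvre line to its right. I'll lower it while watching the force.

```bash
python3 - <<'E'
from h import *
X=np.array([.988,.156]);c=lambda x,y:(140+x/4,180+y/4)
print("lip edge",onz("top",*c(192,148),.17)[:2]@X,"expect .656; rail", [onz("top",*c(*p),.13)[:2]@X for p in[(225,161),(300,150)]],"expect .6468", "p rail",proj("top",[.599,.3535,.13]),"p hook",proj("top",[.599,.3535,.170]))
E
python3 inch.py '{"finger_gap": [0, 0, 0, 0, 0], "x": [0, 0, 0, 0, 0], "y": [0, 0, 0, 0, 0], "z": [0.006, 0.012, 0.018, 0.022, 0.022], "wx": [0, 0, 0, 0, 0], "wy": [0, 0, 0, 0, 0], "wz": [0, 0, 0, 0, 0]}'
python3 d.py .5659 .3483 .187 1.728
```

```text
lip edge 0.6501254909001344 expect .656; rail [np.float64(0.6445086953259963), np.float64(0.6454126559005179)] expect .6468 p rail [186.16707132 220.69461197] p hook [182.28632522 218.89028916]
time: 16.67
tool_pos: [0.5647, 0.349, 0.2028]
eef_rot: [-2.04, -2.388, 0.004]
force: [0.0, 0.5, -2.3]
grip_width: 0.138
finger_force: 40.0
tcp [0.5647 0.349  0.2028] d [-0.0008  0.0012  0.0158] rot [-0.0026  0.0012 -0.    ] q [-0.73  0.49  0.16  1.61 -0.09  1.05 -0.39]
```

```bash
python3 inch.py '{"finger_gap": [0, 0, 0, 0], "x": [0, 0, 0, 0], "y": [0.001, 0.001, 0.001, 0.001], "z": [0.003, 0.006, 0.008, 0.008], "wx": [0, 0, 0, 0], "wy": [0, 0, 0, 0], "wz": [0, 0, 0, 0]}'
python3 inch.py '{"finger_gap": [0, 0, 0], "x": [0, 0, 0], "y": [0, 0, 0], "z": [0.003, 0.006, 0.006], "wx": [0, 0, 0], "wy": [0, 0, 0], "wz": [0, 0, 0]}'
python3 d.py .5659 .3483 .187 1.728
```

```text
time: 17.0
tool_pos: [0.5662, 0.3494, 0.196]
eef_rot: [-2.04, -2.389, 0.001]
force: [-0.3, 1.0, -2.5]
grip_width: 0.136
finger_force: 40.0
time: 17.25
tool_pos: [0.5661, 0.3493, 0.1898]
eef_rot: [-2.04, -2.388, 0.002]
force: [-0.7, 0.4, -2.7]
grip_width: 0.133
finger_force: 40.0
tcp [0.5661 0.3493 0.1898] d [-0.001  -0.0003  0.0028] rot [-0.0011  0.0004 -0.0002] q [-0.73  0.5   0.16  1.62 -0.09  1.03 -0.39]
```

```bash
python3 inch.py '{"finger_gap": [0, 0, 0], "x": [0, 0, 0], "y": [0, 0, 0], "z": [0.002, 0.003, 0.003], "wx": [0, 0, 0], "wy": [0, 0, 0], "wz": [0, 0, 0]}'
python3 inch.py '{"finger_gap": [0, 0, 0], "x": [0, 0, 0], "y": [0, 0, 0], "z": [0.001, 0.002, 0.002], "wx": [0, 0, 0], "wy": [0, 0, 0], "wz": [0, 0, 0]}'
```

```text
time: 17.5
tool_pos: [0.5663, 0.3494, 0.1873]
eef_rot: [-2.04, -2.389, 0.001]
force: [-0.8, -1.0, -2.5]
grip_width: 0.131
finger_force: 40.0
time: 17.75
tool_pos: [0.5665, 0.3496, 0.1865]
eef_rot: [-2.04, -2.389, -0.001]
force: [-1.2, -1.5, 1.3]
grip_width: 0.13
finger_force: 40.0
```

```bash
python3 inch.py '{"finger_gap": [0.4, 0.4, 0.4, 0.4, 0.4], "x": [0, 0, 0, 0, 0], "y": [0, 0, 0, 0, 0], "z": [0, 0, 0, 0, 0], "wx": [0, 0, 0, 0, 0], "wy": [0, 0, 0, 0, 0], "wz": [0, 0, 0, 0, 0]}'
python3 inch.py '{"finger_gap": [0.4, 0.4, 0.4, 0.4, 0.4], "x": [0, 0, 0, 0, 0], "y": [0, 0, 0, 0, 0], "z": [-0.02, -0.05, -0.08, -0.11, -0.13], "wx": [0, 0, 0, 0, 0], "wy": [0, 0, 0, 0, 0], "wz": [0, 0, 0, 0, 0]}'
python3 inch.py '{"finger_gap": [0.4, 0.4, 0.4, 0.4, 0.4], "x": [-0.03, -0.06, -0.09, -0.12, -0.15], "y": [-0.02, -0.04, -0.06, -0.08, -0.08], "z": [0, 0, 0, 0, 0], "wx": [0, 0, 0, 0, 0], "wy": [0, 0, 0, 0, 0], "wz": [0, 0, 0, 0, 0]}'
python3 - <<'E'
from h import *
t=arm.grab_frame("top")[:,:,::-1];s=arm.grab_frame("side")[:,:,::-1]
cv2.imwrite("pics/t7.png",t);cv2.imwrite("pics/s7.png",s)
cv2.imwrite("pics/m7.png",np.hstack([crop(t,140,180,100,140,4),crop(s,250,90,100,140,4)]))
E
```

```text
time: 18.17
tool_pos: [0.5668, 0.3496, 0.1856]
eef_rot: [2.04, 2.389, 0.001]
force: [0.7, -0.7, 1.1]
grip_width: 0.376
finger_force: 0.0
time: 18.58
tool_pos: [0.5675, 0.3499, 0.3191]
eef_rot: [2.04, 2.388, 0.007]
force: [0.5, 1.5, 0.6]
grip_width: 0.401
finger_force: 0.0
time: 19.0
tool_pos: [0.508, 0.1874, 0.3159]
eef_rot: [-2.037, -2.389, 0.0]
force: [-0.1, -0.8, -0.8]
grip_width: 0.4
finger_force: 0.0
```

View pics/m7.png

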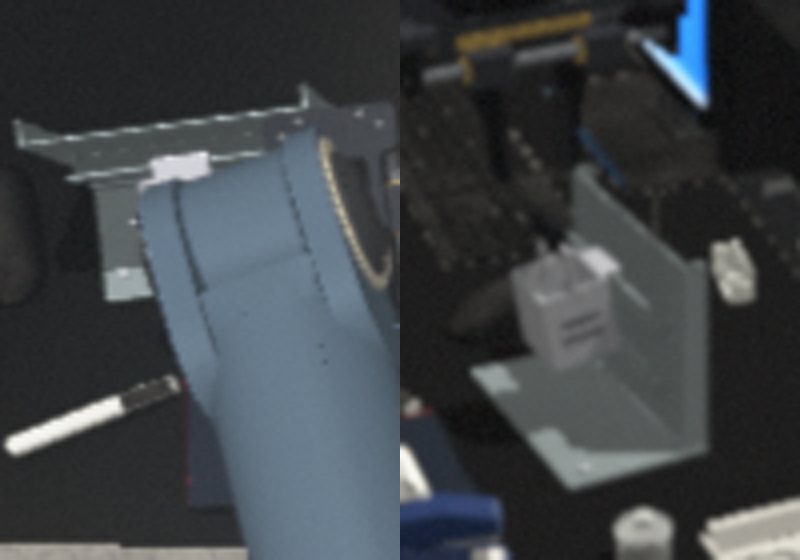

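The flange straddles the louvre line, at (180,165) in the left crop and (600,260) in the right one. The carrier hangs nearly upright and the gripper is clear of it, so I'm handing in.

```bash
python3 inch.py '{"finger_gap": [0.4, 0.4, 0.4], "x": [0, 0, 0], "y": [0, 0, 0], "z": [0, 0, 0], "wx": [0, 0, 0], "wy": [0, 0, 0], "wz": [0, 0, 0]}'
python3 -c "
from station import arm
print(arm.sign_off())"
```

```text
time: 19.35
tool_pos: [0.5109, 0.1904, 0.3155]
eef_rot: [-2.038, -2.391, -0.001]
force: [0.1, -0.4, 0.2]
grip_width: 0.404
finger_force: 0.0
the job is handed in; nothing more can be done
None
```

The cover lies flat, bar up, in the middle of the cork mat and the carrier hangs by its hook on the upper louvre; I handed the job in at about 19 s, and no verdict was returned.

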